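Lubricate and cap the stud of a display stand, and hold the cap down

TASK

The display stand is to be packed, so its bare stud needs its snap cap. First press the spray bottle's nozzle all the way down and let it spring back up, so that the stud is lubricated; then set the black cap mouth down over the stud, press until it clicks past the catches, and keep pressing so that the sprung washer under it is squeezed more than half-way. Finish while still holding the cap pressed down like that, and leave the other pieces on the table where they stand.

Things in the scene. Friction and masses are not known exactly. Their poses are not given: they have to be found in the camera images.
- cap_center (a point): Centre (half-way up) of the loose snap cap: a plain black round cup, 40 mm in diameter, 44 mm tall, about 50 g, standing on the table mouth down, its flat closed top up (z up). Mouth 24 mm wide with a 5 mm high inner lip, then a 31 mm bore up to 36 mm above the mouth. Any yaw will do. It is the only plain small cylinder among the loose pieces.
- stud_top (a point): Top of the upright steel stud (21 mm thick, top 8 mm tapering to 8 mm) on the round dark wooden stand, fixed to the table: foot 116 mm wide, 18 mm high, then a column 48 mm wide. 79 mm above the table. Three sprung brass catches stick out of its side 20 mm below the top; the cap's lip, coming down, meets them 14 mm above home and needs 5 to 12 N to click past them, 9 mm above home; then the force drops.
- seat_plane (a point): Point on the stud's axis at the level of the washer's top face when nothing presses it, 50 mm above the table and 29 mm below the stud top. A clicked-in cap has its mouth here, its centre 22 mm higher; squeezing the washer takes it up to 4 mm lower still.
- washer (a joint): Travel in m of the sprung metal washer (44 mm in diameter) round the foot of the stud: 0 when free, 0.004 when squeezed to its stop. It only meets the cap after the click. About 2500 N/m: half-way takes 6 N, fully down 11 N.
- nozzle_top (a point): Centre of the flat top of the spray bottle's nozzle cap: a white disc 30 mm in diameter and 16 mm high with a short spout towards the stud, on an aluminium bottle 56 mm in diameter fixed in a dark holder on the table, 140 to 180 mm from the stud. The top is 122 mm above the table when up.
- nozzle (a joint): Downward travel in m of the nozzle: 0 up, 0.006 fully down (about 7 N). It springs back when let go.
- bangle: Bystander: loose pale bangle lying flat, 76 mm in diameter and 11 mm high; origin at the centre of its underside.
- lid: Bystander: loose brown pot lid 68 mm in diameter with a small knob, 29 mm high; origin at the centre of its underside.
- seal: Bystander: loose pale stone block 30 x 30 x 55 mm, upright; origin at the centre of its underside.
- cup: Bystander: loose white cup, 66 mm in diameter and 50 mm high; origin at the centre of its underside.
- jar: Bystander: loose dark metal jar, 120 mm in diameter and 136 mm high; origin at the centre of its underside.
Things that resemble listed ones, but are neither listed nor needed, are in the scene too. Of the things that look like the part that bears nozzle_top, take the one that is farthest from the robot's base at the start.

How it is judged:
By the outcome, as a careful person would: the job done as asked, in the order asked, and still so for the second after the job is handed in, while the arm keeps its last pose, push and grip.
It also fails if it takes over 70 s, if anything falls off the work surface, if the arm or the gripper's body presses on something with over 40 N, if the wrist force passes 120 N, or if a joint passes its speed limit or range.

ROBOT

A 6-joint arm with a two-finger parallel gripper is mounted at the origin on the work surface. World frame = base frame: x ahead of the robot, y to its left, z up, the work surface at z = 0. Lengths are in m, angles in degrees, forces in N, time in s.
With the tool pointing down it reaches from about 0.3 to 0.75 m from the base axis. Payload 8.5 kg.
Tool frame: the origin (TCP) lies at the very end of the fingers, on their centre line; the grasp point (between the pads) lies 19 mm behind it; x points along the fingers, y is the direction in which the jaws open and shut, and the axes are right-handed (so a half turn about x gives the same grasp; the last joint's range is limited). The gripper opens to 85 mm and grips with 20 to 120 N. Pads are 22 mm wide; open, the fingers measure 114 mm over their backs; the gripper's body (76 mm by 85 mm) begins 54 mm behind the grasp point. The pads swing forward as they close: fully open they stand 13 mm farther back than shut.
Start: joints at [-81.148, 21.807, 74.336, -0, 83.858, -12.336], TCP at [0.199, -0.513, 0.231] pointing down, gripper open.
Joint ranges: [-178.18, 178.18], [-50.72, 133.34], [12.68, 142.11], [-81.47, 261.47], [9.98, 163.14], [-165.26, 165.26]. Speed limits (degrees/s): [136.94, 136.94, 180, 180, 180, 180].

INTERFACE

Orientations are given as a 3x3 rotation matrix whose columns are the frame's x, y, z axes.
In Python, from rig import sensors, cams, env gives the robot as it stands.
- The arm moves only by the shell command python3 -m crank 'ROWS' [FORCE]. ROWS is a JSON object of lists of equal length, an entry for each row: "hand": the closure in counts, from 0 (fully open) to 255 (shut); "translation": the shift along the tool's x, y, z in m, a list of three; "dr": the turn, a rotation vector about the tool's x, y, z in rad, a list of three. A call has 1 to 5 rows; each row is the pose to reach, as a shift and turn from the pose commanded when the call began, along the tool's axes at that moment; what a row does not reach only later rows make up. A row lasts 1/10 s, in which the tool goes at most 50 mm and 8.59 degrees, less where a joint would pass 70% of its speed; a pose out of reach is approached as far as the arm can. A call with a gripper value outside its range is refused whole. The fingers move at their own pace and stop on an object; FORCE is the grip in N (left out, the last holds). Time passes only in rows, so rows that repeat a pose let the fingers close. It gives the time, the measured TCP pose, the force and the opening at its end, in the units of the state.
- sensors.observe(): the state, without advancing time (a new reading comes with each control period).
- cams.get_image(name): name is "scene" or "top"; returns (picture, depth): 384x512x3 uint8, blue, green, red; 384x512 float32, m along the optical axis (not along the pixel's ray), 0 where there is no reading.
- cams.calibration(name): a dict with "vertical_fov" (degrees; the focal length in pixels is half the picture's height over the tangent of half this angle, whatever the lens; pixels are square), "cx", "cy" (the principal point, pixels), "distortion" ([k1, k2, p1, p2, k3] as OpenCV has them; the pictures are not rectified), "extrinsics" (4x4, takes a point from camera to world coordinates). Camera axes: x right, y down, z forward; pixel columns grow to the right and rows downward; lengths in m; the calibration is good to about 2 mm. A picture is of the moment at which its call begins. calibration takes no time and is no camera call.
- env.close_job(): hands the job in, once; it reports no verdict.
The state is a dict: "time_s": time; "q": joint angles; "qvel": joint speeds; "joint_efforts": joint torques, N m; "position": TCP position; "tool_rot": TCP orientation; "ft_force": force on the tool from outside, world axes, zero at the start; "wrist_torque": the same for the moment, N m; "grip_width": finger opening in m.
Only numpy, scipy, OpenCV 4.12 (cv2) and the standard library are available. Lean on these libraries where they do the work, as an engineer would, in place of code of your own. Each camera call takes 0.05 s, during which the arm holds its last target. There are 200 camera calls.

## Working session

There is one attempt and no reset: what is moved stays moved. The work goes in short steps, Python scripts to look and compute and a shell command to move; the robot and the scene stay as the last step left them, time stands still between calls to the robot, and variables do not carry over. Pictures are saved under pics/ and viewed, about 8 in all and at most 12, crops included, and the job is handed in when it is done.

```bash
mkdir -p pics; ls; cat > h.py <<'E'
import numpy as np, cv2
from rig import sensors, cams, env
def K(name):
    c=cams.calibration(name); f=192/np.tan(np.radians(c["vertical_fov"]/2))
    return np.array([[f,0,c["cx"]],[0,f,c["cy"]],[0,0,1.]]),np.array(c["distortion"],float),np.array(c["extrinsics"])
def rays(name,uv):
    k,d,T=K(name); p=cv2.undistortPoints(np.array(uv,float).reshape(-1,1,2),k,d).reshape(-1,2)
    return T[:3,3],np.c_[p,np.ones(len(p))]@T[:3,:3].T
def onplane(name,uv,z):
    o,r=rays(name,uv); return o+r*((z-o[2])/r[:,2])[:,None]
def cloud(name,depth):
    v,u=np.mgrid[0:384,0:512]; o,r=rays(name,np.c_[u.ravel(),v.ravel()])
    P=o+r*depth.ravel()[:,None]; P[depth.ravel()==0]=np.nan
    return P.reshape(384,512,3)
def project(name,P):
    k,d,T=K(name); R=T[:3,:3].T; return cv2.projectPoints(np.array(P,float).reshape(-1,1,3),cv2.Rodrigues(R)[0],-R@T[:3,3],k,d)[0].reshape(-1,2)
E
python3 - <<'E'
from h import *
for n in("scene","top"):
    im,d=cams.get_image(n); cv2.imwrite(f"pics/{n}0.png",im); np.save(f"{n}0.npy",d)
    k,dd,T=K(n); print(n,k[0,0],dd,T.round(3).tolist(),(d==0).mean())
s=sensors.observe(); print(s)
E
```

```text
pics
scene 478.13064806707627 [0.00180297 0.         0.         0.         0.        ] [[-0.797, 0.443, -0.411, 1.054], [0.604, 0.579, -0.548, 0.663], [-0.005, -0.684, -0.729, 0.968], [0.0, 0.0, 0.0, 1.0]] 0.003911336263020833
top 465.30437755214143 [0.05226823 0.         0.         0.         0.        ] [[0.015, -0.988, 0.156, 0.373], [-1.0, -0.014, 0.011, -0.009], [-0.009, -0.156, -0.988, 1.229], [0.0, 0.0, 0.0, 1.0]] 0.004079182942708333
{'time_s': 0.1, 'q': array([-8.11474781e+01,  2.18375268e+01,  7.43781501e+01,  1.46838108e-03,
        8.38562236e+01, -1.23359695e+01]), 'qvel': array([ 0.01921144, -0.13612405, -0.16476261,  0.01755536,  0.00359356,
       -0.04232451]), 'joint_efforts': array([ 3.11997770e-03, -4.49218905e+01, -2.31655562e+01, -1.44885003e-04,
        3.69085930e-03,  1.94662317e-05]), 'position': array([ 0.19875445, -0.51257016,  0.2307831 ]), 'tool_rot': array([[-1.67941459e-04,  3.61434619e-01, -9.32397441e-01],
       [ 1.24387365e-03, -9.32396657e-01, -3.61434540e-01],
       [-9.99999212e-01, -1.22048446e-03, -2.92990946e-04]]), 'ft_force': array([ 0.41589827, -0.14525383,  0.30925433]), 'wrist_torque': array([-0.02964653, -0.01146011, -0.02363661]), 'grip_width': 0.08560993909664154}
```

View pics/scene0.png

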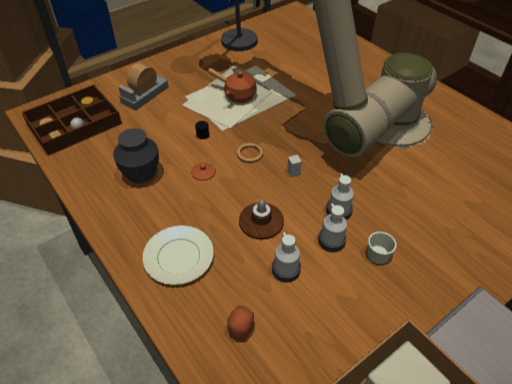

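View pics/top0.png

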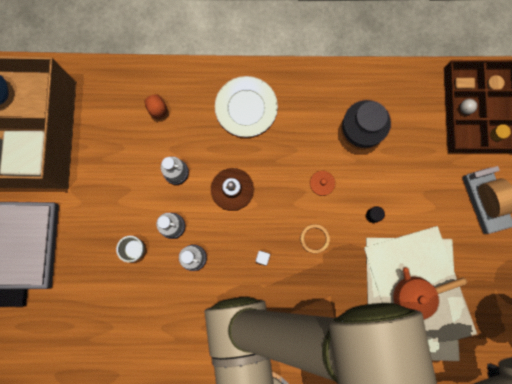

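The scene view shows the cap at (202,129), stud at (262,208) and bottle nozzles at (289,240), (337,212) and (344,180). In the top view the cap is at (375,214), the stud at (232,187) and the bottles at (172,164), (169,221) and (192,257).

```bash
python3 - <<'E'
from h import *
def circ(P,m):  # robust-ish min circle of masked pts
    q=P[m][:,:2].astype(np.float32); c,r=cv2.minEnclosingCircle(q); return np.round(c,4),round(r,4),len(q),np.round(np.median(P[m],0),4)
for n,pts in(("top",dict(cap=(375,214),stud=(232,187),A=(172,164),B=(169,221),C=(192,257))),("scene",dict(cap=(202,129),stud=(262,208),A=(289,240),B=(337,212),C=(344,180)))):
    im=cv2.imread(f"pics/{n}0.png"); d=np.load(f"{n}0.npy"); P=cloud(n,d)
    for k,(u,v) in pts.items():
        near=np.zeros(d.shape,bool); near[v-28:v+28,u-28:u+28]=1
        z=P[...,2]
        zr={'cap':(.036,.056),'stud':(.068,.09)}.get(k,(.112,.135))
        m=near&(z>zr[0])&(z<zr[1]); m2=near&(z>.01)
        print(n,k,circ(P,m), 'zmax',np.nanmax(z[near]).round(4))
        if k=='stud':
            m=near&(z>.012)&(z<.024); print('  foot',circ(P,m)); m=near&(z>.025)&(z<.06); print('  col',circ(P,m))
        if k in'ABC':
            m=near&(z>.02)&(z<.1);print('  body',circ(P,m))
print(project("scene",[[0,0,0]]),project("top",[[0,0,0]]))
t=cv2.resize(cv2.imread("pics/top0.png")[130:280,140:260],None,fx=3.3,fy=3.3,interpolation=2)
s=cv2.resize(cv2.imread("pics/scene0.png")[165:285,230:370],None,fx=2.8,fy=2.8,interpolation=2)
h=max(t.shape[0],s.shape[0]);o=np.zeros((h,t.shape[1]+s.shape[1],3),np.uint8);o[:t.shape[0],:t.shape[1]]=t;o[:s.shape[0],t.shape[1]:]=s
print(o.shape);cv2.imwrite("pics/c1.png",o)
E
```

```text
top cap (array([ 0.5082, -0.3092]), 0.0201, 200, array([ 0.5089, -0.3081,  0.0435])) zmax 0.049
top stud (array([0.5726, 0.0631]), 0.0101, 52, array([0.5713, 0.0623, 0.0741])) zmax 0.0823
  foot (array([0.5717, 0.0631]), 0.0571, 872, array([0.5672, 0.062 , 0.0155]))
  col (array([0.5716, 0.0624]), 0.0249, 232, array([0.5658, 0.0605, 0.0486]))
top A (array([0.6136, 0.2107]), 0.0197, 134, array([0.6139, 0.2142, 0.1211])) zmax 0.1277
  body (array([0.6145, 0.2138]), 0.0342, 426, array([0.6033, 0.2035, 0.0734]))
top B (array([0.4703, 0.2153]), 0.0192, 139, array([0.4713, 0.2172, 0.1211])) zmax 0.1261
  body (array([0.4306, 0.2169]), 0.0739, 460, array([0.46  , 0.205 , 0.0746]))
top C (array([0.3885, 0.1555]), 0.0192, 133, array([0.3897, 0.1589, 0.1211])) zmax 0.128
  body (array([0.4131, 0.182 ]), 0.0635, 546, array([0.4026, 0.1577, 0.0747]))
scene cap (array([ 0.5102, -0.3078]), 0.022, 107, array([ 0.5099, -0.3058,  0.0438])) zmax 0.0488
scene stud (array([0.575 , 0.0667]), 0.0108, 53, array([0.5762, 0.0683, 0.0739])) zmax 0.125
  foot (array([0.5748, 0.0659]), 0.0581, 745, array([0.5861, 0.0803, 0.0157]))
  col (array([0.5743, 0.0671]), 0.0251, 280, array([0.5822, 0.076 , 0.0439]))
scene A (array([0.615 , 0.2108]), 0.0209, 159, array([0.6188, 0.2173, 0.1218])) zmax 0.1269
  body (array([0.5899, 0.1553]), 0.0956, 656, array([0.6236, 0.2207, 0.0728]))
scene B (array([0.4346, 0.2006]), 0.0577, 170, array([0.4715, 0.2176, 0.1212])) zmax 0.1257
  body (array([0.4315, 0.1968]), 0.0774, 1065, array([0.4518, 0.1949, 0.0745]))
scene C (array([0.4261, 0.174 ]), 0.0585, 150, array([0.3966, 0.1657, 0.1214])) zmax 0.1256
  body (array([0.3449, 0.1148]), 0.0955, 529, array([0.4009, 0.1664, 0.0775]))
[[392.06024914 122.11247588]] [[252.45491689 419.75485065]]
(495, 788, 3)
```

View pics/c1.png

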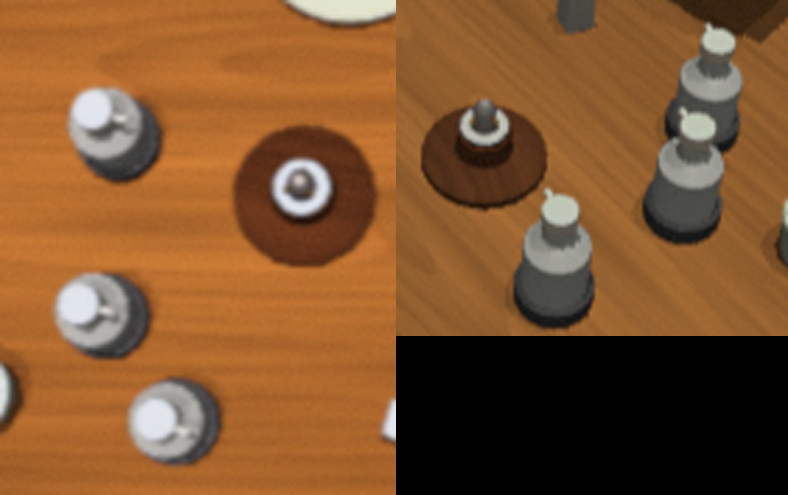

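A (0.615, 0.2145) is the bottle farthest from the base, and it is about 0.153 m from the stud, as specified. I'll close the hand and move above it.

```bash
for i in 1 2 3; do python3 -m crank '{"hand":[255,255,255,255,255],"translation":[[0,-0.15,-0.185],[0,-0.15,-0.185],[0,-0.15,-0.185],[0,-0.15,-0.185],[0,-0.15,-0.185]],"dr":[[0,0,0],[0,0,0],[0,0,0],[0,0,0],[0,0,0]]}' 40; done
python3 -m crank '{"hand":[255,255,255,255,255],"translation":[[0,-0.0775,-0.0955],[0,-0.0775,-0.0955],[0,-0.0775,-0.0955],[0,-0.0775,-0.0955],[0,-0.0775,-0.0955]],"dr":[[0,0,0],[0,0,0],[0,0,0],[0,0,0],[0,0,0]]}'
```

```text
time_s: 0.6
position: [0.3177, -0.3035, 0.2312]
tool_rot: [[-0.0, 0.362, -0.932], [0.001, -0.932, -0.362], [-1.0, -0.001, -0.0]]
ft_force: [0.8, -0.5, 0.2]
grip_width: 0.0124
time_s: 1.1
position: [0.436, -0.0968, 0.2312]
tool_rot: [[-0.0, 0.363, -0.932], [0.0, -0.932, -0.363], [-1.0, -0.0, 0.0]]
ft_force: [0.6, -0.6, 0.2]
grip_width: 0.0002
time_s: 1.6
position: [0.5543, 0.1101, 0.2308]
tool_rot: [[-0.001, 0.363, -0.932], [0.0, -0.932, -0.363], [-1.0, -0.0, 0.001]]
ft_force: [0.7, 0.4, 0.0]
grip_width: -0.0
time_s: 2.1
position: [0.6144, 0.2142, 0.2306]
tool_rot: [[-0.001, 0.362, -0.932], [-0.0, -0.932, -0.362], [-1.0, -0.0, 0.001]]
ft_force: [1.1, -0.4, -0.3]
grip_width: 0.0002
```

```bash
python3 -m crank '{"hand":[255,255,255,255,255],"translation":[[0.04,0,0],[0.075,0,0],[0.095,0,0],[0.102,0,0],[0.102,0,0]],"dr":[[0,0,0],[0,0,0],[0,0,0],[0,0,0],[0,0,0]]}'
python3 -m crank '{"hand":[255,255,255,255],"translation":[[0.003,0,0],[0.006,0,0],[0.009,0,0],[0.009,0,0]],"dr":[[0,0,0],[0,0,0],[0,0,0],[0,0,0]]}'
python3 -m crank '{"hand":[255,255,255],"translation":[[0.002,0,0],[0.003,0,0],[0.003,0,0]],"dr":[[0,0,0],[0,0,0],[0,0,0]]}'
```

```text
time_s: 2.6
position: [0.6144, 0.2132, 0.1293]
tool_rot: [[-0.001, 0.36, -0.933], [-0.0, -0.933, -0.36], [-1.0, -0.0, 0.001]]
ft_force: [-0.3, -0.3, 0.7]
grip_width: -0.0001
time_s: 3.0
position: [0.615, 0.2141, 0.1207]
tool_rot: [[0.001, 0.361, -0.932], [0.0, -0.932, -0.361], [-1.0, 0.0, -0.001]]
ft_force: [0.4, -0.4, 2.6]
grip_width: -0.0001
time_s: 3.3
position: [0.615, 0.2142, 0.1177]
tool_rot: [[0.001, 0.361, -0.932], [0.0, -0.932, -0.361], [-1.0, 0.0, -0.001]]
ft_force: [-0.4, -1.5, 5.1]
grip_width: -0.0002
```

```bash
python3 -m crank '{"hand":[255,255,255],"translation":[[0.0015,0,0],[0.002,0,0],[0.002,0,0]],"dr":[[0,0,0],[0,0,0],[0,0,0]]}'
python3 -m crank '{"hand":[255,255,255],"translation":[[0.001,0,0],[0.001,0,0],[0.001,0,0]],"dr":[[0,0,0],[0,0,0],[0,0,0]]}'
```

```text
time_s: 3.6
position: [0.615, 0.2141, 0.1161]
tool_rot: [[0.001, 0.361, -0.932], [0.0, -0.932, -0.361], [-1.0, 0.0, -0.001]]
ft_force: [-0.3, -1.3, 6.9]
grip_width: -0.0001
time_s: 3.9
position: [0.615, 0.2141, 0.1159]
tool_rot: [[0.002, 0.361, -0.932], [0.0, -0.932, -0.361], [-1.0, 0.001, -0.002]]
ft_force: [-2.7, -1.0, 12.5]
grip_width: 0.0001
```

```bash
python3 -m crank '{"hand":[255,255,255,255,255],"translation":[[0.0006,0,0],[0.0006,0,0],[-0.02,0,0],[-0.06,0,0],[-0.1,0,0]],"dr":[[0,0,0],[0,0,0],[0,0,0],[0,0,0],[0,0,0]]}'
for i in 1 2; do python3 -m crank '{"hand":[0,0,0,0,0],"translation":[[0,0.19,0.1215],[0,0.19,0.1215],[0,0.19,0.1215],[0,0.19,0.1215],[0,0.19,0.1215]],"dr":[[0,0,0],[0,0,0],[0,0,0],[0,0,0],[0,0,0]]}'; done
python3 -m crank '{"hand":[0,0,0,0,0],"translation":[[0,0.069,0.0445],[0,0.069,0.0445],[0,0.069,0.0445],[0,0.069,0.0445],[0,0.069,0.0445]],"dr":[[0,0,0],[0,0,0],[0,0,0],[0,0,0],[0,0,0]]}'
python3 - <<'E'
from h import *
ims=[]
for n in("scene","top"):
    im,d=cams.get_image(n); cv2.imwrite(f"pics/{n}1.png",im)
    u,v=project(n,[[.5733,.0648,.06]])[0].astype(int); ims.append(cv2.resize(im[130:330] if 0 else im,(400,300)))
    P=cloud(n,d)
    for nm,p,zr in (('noz',(.615,.2145,.12),(.112,.135)),):
        u,v=project(n,[p])[0].astype(int);q=P[v-12:v+12,u-12:u+12].reshape(-1,3);q=q[(q[:,2]>zr[0])];print(n,nm,np.median(q,0),len(q))
    u,v=project(n,[[.5733,.0648,.079]])[0].astype(int)
    c=cv2.resize(im[v-20:v+21,u-20:u+21],(410,410),interpolation=cv2.INTER_CUBIC);cv2.imwrite(f"stud_{n}.png",c);print(n,u,v)
cv2.imwrite("pics/c2.png",np.hstack([cv2.imread("stud_scene.png")[:,:395],cv2.imread("stud_top.png")[:,:395]]))
print(sensors.observe()['position'])
E
```

```text
time_s: 4.4
position: [0.614, 0.2142, 0.2146]
tool_rot: [[-0.003, 0.362, -0.932], [-0.0, -0.932, -0.362], [-1.0, -0.001, 0.003]]
ft_force: [0.3, -0.6, -0.2]
grip_width: -0.0001
time_s: 4.9
position: [0.5689, -0.01, 0.2139]
tool_rot: [[-0.001, 0.359, -0.933], [-0.0, -0.933, -0.359], [-1.0, -0.0, 0.001]]
ft_force: [1.4, 0.9, -0.2]
grip_width: 0.0722
time_s: 5.4
position: [0.5242, -0.2312, 0.2137]
tool_rot: [[-0.001, 0.359, -0.933], [0.0, -0.933, -0.359], [-1.0, -0.001, 0.001]]
ft_force: [0.5, 0.6, 0.3]
grip_width: 0.0853
time_s: 5.9
position: [0.5091, -0.3072, 0.2141]
tool_rot: [[-0.0, 0.362, -0.932], [0.001, -0.932, -0.362], [-1.0, -0.001, 0.0]]
ft_force: [0.4, 0.4, 0.6]
grip_width: 0.085
scene noz [0.61807725 0.21709735 0.12150841] 157
scene 261 202
top noz [0.61390592 0.21380755 0.12143408] 131
top 229 183
[ 0.5092126  -0.30713891  0.21440709]
```

View pics/c2.png

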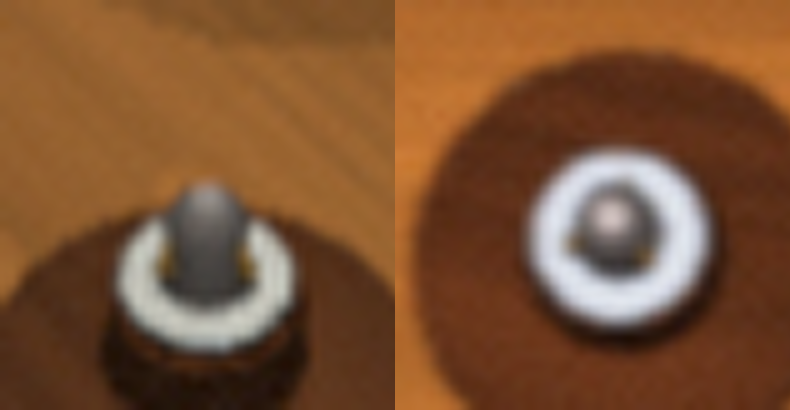

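The stud crop shows the nozzle-lubricated stud with its pale washer ring, at about crop pixel (207,275) in the scene view and (223,238) in the top view. The nozzle has sprung back to 0.1215. Next I'll grasp the cap.

```bash
python3 -m crank '{"hand":[0,0,0,0,0],"translation":[[0.05,0,0],[0.1,0,0],[0.15,0,0],[0.19,0,0],[0.205,0,0]],"dr":[[0,0,0],[0,0,0],[0,0,0],[0,0,0],[0,0,0]]}'
python3 -m crank '{"hand":[60,110,150,255,255],"translation":[[0,0,0],[0,0,0],[0,0,0],[0,0,0],[0,0,0]],"dr":[[0,0,0],[0,0,0],[0,0,0],[0,0,0],[0,0,0]]}' 70
python3 -m crank '{"hand":[255,255],"translation":[[0,0,0],[0,0,0]],"dr":[[0,0,0],[0,0,0]]}' 70
python3 -m crank '{"hand":[255,255,255,255,255],"translation":[[-0.03,0,0],[-0.08,0,0],[-0.13,0,0],[-0.16,0,0],[-0.16,0,0]],"dr":[[0,0,0],[0,0,0],[0,0,0],[0,0,0],[0,0,0]]}'
```

```text
time_s: 6.5
position: [0.5077, -0.3061, 0.0055]
tool_rot: [[-0.005, 0.363, -0.932], [0.004, -0.932, -0.363], [-1.0, -0.006, 0.003]]
ft_force: [-0.1, -0.1, 0.8]
grip_width: 0.0854
time_s: 7.0
position: [0.5097, -0.3088, 0.0114]
tool_rot: [[0.003, 0.362, -0.932], [-0.002, -0.932, -0.362], [-1.0, 0.003, -0.002]]
ft_force: [-0.5, 0.5, 4.6]
grip_width: 0.0383
time_s: 7.2
position: [0.5097, -0.3088, 0.0114]
tool_rot: [[0.003, 0.362, -0.932], [-0.002, -0.932, -0.362], [-1.0, 0.003, -0.002]]
ft_force: [-0.4, -0.0, 4.8]
grip_width: 0.0385
time_s: 7.7
position: [0.5103, -0.3095, 0.1755]
tool_rot: [[0.008, 0.362, -0.932], [-0.008, -0.932, -0.362], [-1.0, 0.01, -0.005]]
ft_force: [0.3, -0.0, -0.4]
grip_width: 0.0386
```

```bash
for i in 1 2; do python3 -m crank '{"hand":[255,255,255,255,255],"translation":[[0,-0.163,-0.0971],[0,-0.163,-0.0971],[0,-0.163,-0.0971],[0,-0.163,-0.0971],[0,-0.163,-0.0971]],"dr":[[0,0,0],[0,0,0],[0,0,0],[0,0,0],[0,0,0]]}'; done
python3 -m crank '{"hand":[255,255,255],"translation":[[0.025,0,0],[0.025,0,0],[0.025,0,0]],"dr":[[0,0,0],[0,0,0],[0,0,0]]}'
python3 - <<'E'
from h import *
p=sensors.observe()['position'];print(p)
out=[]
for n in("scene","top"):
    im0=cv2.imread(f"pics/{n}1.png")
    # washer: bright low-saturation ring near stud
    u,v=project(n,[[.5733,.0648,.05]])[0].astype(int)
    hsv=cv2.cvtColor(im0,cv2.COLOR_BGR2HSV); m=((hsv[...,1]<60)&(hsv[...,2]>115)).astype(np.uint8)
    w=np.zeros_like(m); w[v-16:v+17,u-16:u+17]=m[v-16:v+17,u-16:u+17]
    cs=max(cv2.findContours(w,0,cv2.CHAIN_APPROX_NONE)[0],key=cv2.contourArea)
    q=onplane(n,cs.reshape(-1,2),.05); c,r=cv2.minEnclosingCircle(q[:,:2].astype(np.float32));
    print(n,'washer',np.round(c,4),round(r,4))
    b=cv2.imread(f"pics/{n}0.png"); u,v=project(n,[[.5095,-.3085,.044]])[0].astype(int)
    k=(b[v-14:v+22,u-16:u+16].max(2)<60).astype(np.uint8); 
    cc=max(cv2.findContours(k,0,cv2.CHAIN_APPROX_NONE)[0],key=cv2.contourArea); print(cv2.boundingRect(cc),cv2.minEnclosingCircle(onplane(n,cc.reshape(-1,2)+[u-16,v-14],.044)[:,:2].astype(np.float32)))
    im,d=cams.get_image(n); cv2.imwrite(f"pics/{n}2.png",im); np.save(f"{n}2.npy",d)
    u,v=project(n,[p])[0].astype(int); print(n,'tcp',u,v)
    out.append(cv2.resize(im[v-40:v+40,u-40:u+40],(395,395),interpolation=cv2.INTER_CUBIC))
cv2.imwrite("pics/c3.png",np.hstack(out))
E
```

```text
time_s: 8.2
position: [0.5404, -0.1168, 0.1695]
tool_rot: [[-0.0, 0.366, -0.931], [0.001, -0.931, -0.366], [-1.0, -0.001, -0.0]]
ft_force: [-0.3, -1.7, -1.3]
grip_width: 0.0384
time_s: 8.7
position: [0.572, 0.0696, 0.1692]
tool_rot: [[0.0, 0.366, -0.931], [0.001, -0.931, -0.366], [-1.0, -0.001, -0.0]]
ft_force: [0.4, -0.7, -0.3]
grip_width: 0.0387
time_s: 9.0
position: [0.572, 0.0649, 0.1445]
tool_rot: [[-0.001, 0.361, -0.933], [-0.0, -0.933, -0.361], [-1.0, -0.0, 0.001]]
ft_force: [0.2, 0.9, -0.5]
grip_width: 0.0388
[0.57200912 0.06493251 0.14445355]
scene washer [0.5718 0.064 ] 0.0224
(12, 11, 13, 18) ((0.5175942182540894, -0.28789156675338745), 0.03990243747830391)
scene tcp 262 183
top washer [0.5727 0.0643] 0.0228
(6, 9, 18, 16) ((0.5052750110626221, -0.30305978655815125), 0.022715434432029724)
top tcp 228 179
```

View pics/c3.png

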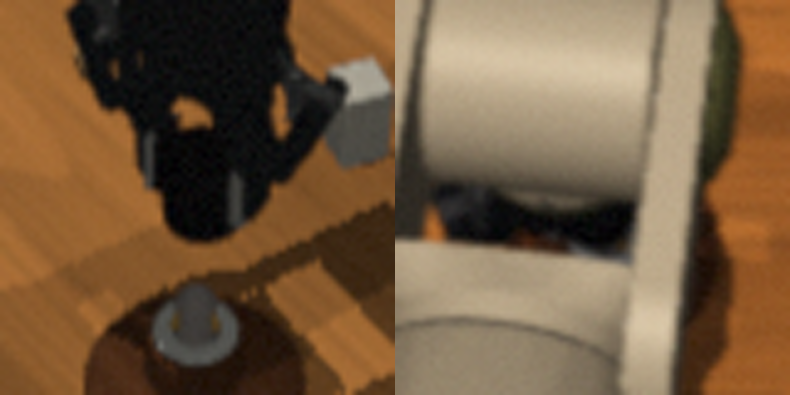

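In the scene crop the black cap hangs between the pads, its bottom edge near crop (207,240), above the stud at (195,290). The top view is blocked by the arm. I'll fit the cap's axis from the depth of its visible wall.

```bash
python3 - <<'E'
from h import *
from scipy.optimize import least_squares
n="scene"; im=cv2.imread("pics/scene2.png"); d=np.load("scene2.npy"); P=cloud(n,d)
D=np.linalg.norm(P[...,:2]-[.572,.0649],axis=-1)
for lo,hi in((.122,.16),(.128,.142),(.135,.15)):
    m=(D<.035)&(P[...,2]>lo)&(P[...,2]<hi)
    q=P[m]; f=least_squares(lambda c:np.hypot(q[:,0]-c[0],q[:,1]-c[1])-.02,[.572,.065],loss='soft_l1',f_scale=.0015)
    print(lo,len(q),f.x.round(4),np.std(f.fun).round(4),q[:,2].min().round(4))
# stud in same picture, same method
for nm,lo,hi,r in(("stud",.052,.070,.0105),("column",.022,.046,.024)):
    q=P[(D<.035)&(P[...,2]>lo)&(P[...,2]<hi)]
    if nm=="stud": q=q[np.hypot(*(q[:,:2]-[.5725,.0645]).T)<.0135]
    f=least_squares(lambda c:np.hypot(q[:,0]-c[0],q[:,1]-c[1])-r,[.572,.065],loss='soft_l1',f_scale=.0015); print(nm,len(q),f.x.round(4),np.std(f.fun).round(4))
# silhouette check: cap bottom rows
for v in range(182,194):
    row=im[v,235:295].max(1)<45; u=np.where(row)[0]+235
    print(v,(u.min(),u.max()) if len(u) else None,end='; ')
print(project(n,[[.572,.0649,.133],[.572,.0649,.05],[.5723,.0642,.05]]))
E
```

```text
0.122 140 [0.5697 0.0654] 0.0038 0.1336
0.128 29 [0.5694 0.0647] 0.0014 0.1336
0.135 60 [0.5696 0.0653] 0.002 0.1354
stud 39 [0.5722 0.0648] 0.0013
column 167 [0.5725 0.0646] 0.0031
182 (np.int64(255), np.int64(275)); 183 (np.int64(255), np.int64(275)); 184 (np.int64(255), np.int64(274)); 185 (np.int64(255), np.int64(273)); 186 (np.int64(256), np.int64(272)); 187 (np.int64(256), np.int64(268)); 188 (np.int64(256), np.int64(268)); 189 (np.int64(257), np.int64(268)); 190 (np.int64(258), np.int64(267)); 191 (np.int64(260), np.int64(264)); 192 None; 193 None; [[261.9475553  186.92580631]
 [261.51582344 209.41877956]
 [261.24858575 209.30372352]]
```

The cap sits about 2.5 mm off the stud axis in x. I'll correct that and descend while watching the force.

```bash
python3 -m crank '{"hand":[255,255,255,255,255],"translation":[[0.01,0.0013,-0.0024],[0.035,0.0013,-0.0024],[0.05,0.0013,-0.0024],[0.05,0.0013,-0.0024],[0.05,0.0013,-0.0024]],"dr":[[0,0,0],[0,0,0],[0,0,0],[0,0,0],[0,0,0]]}' 90
python3 -m crank '{"hand":[255,255,255,255],"translation":[[0.004,0,0],[0.008,0,0],[0.008,0,0],[0.008,0,0]],"dr":[[0,0,0],[0,0,0],[0,0,0],[0,0,0]]}'
```

```text
time_s: 9.6
position: [0.5752, 0.0652, 0.0947]
tool_rot: [[0.0, 0.361, -0.932], [-0.0, -0.932, -0.361], [-1.0, 0.0, -0.0]]
ft_force: [0.1, 0.4, -1.1]
grip_width: 0.0383
time_s: 10.0
position: [0.5749, 0.0654, 0.0865]
tool_rot: [[0.0, 0.361, -0.932], [-0.0, -0.932, -0.361], [-1.0, 0.0, -0.0]]
ft_force: [-1.3, 0.5, -0.5]
grip_width: 0.0376
```

```bash
for i in 1 2; do python3 -m crank '{"hand":[255,255,255],"translation":[[0.002,0,0],[0.0045,0,0],[0.0045,0,0]],"dr":[[0,0,0],[0,0,0],[0,0,0]]}'; done; python3 -c "
from rig import sensors;s=sensors.observe();print(s['ft_force'],s['wrist_torque'])"
```

```text
time_s: 10.3
position: [0.5746, 0.0654, 0.0814]
tool_rot: [[-0.001, 0.361, -0.932], [0.0, -0.932, -0.361], [-1.0, -0.0, 0.001]]
ft_force: [-0.0, 0.0, -0.5]
grip_width: 0.0383
time_s: 10.6
position: [0.5746, 0.0653, 0.0769]
tool_rot: [[-0.001, 0.361, -0.932], [-0.0, -0.932, -0.361], [-1.0, -0.0, 0.001]]
ft_force: [-0.1, -1.9, -0.5]
grip_width: 0.0381
[-0.09841752 -1.88369005 -0.52901907] [-0.12690013  0.05091997  0.0310943 ]
```

The mouth is over the stud with no resistance. Next come the catches.

```bash
for i in 1 2 3 4; do python3 -m crank '{"hand":[255,255,255],"translation":[[0.001,0,0],[0.002,0,0],[0.002,0,0]],"dr":[[0,0,0],[0,0,0],[0,0,0]]}' | egrep 'pos|force|width'; done
```

```text
position: [0.575, 0.0652, 0.0755]
ft_force: [-0.6, -0.5, 1.1]
grip_width: 0.0377
position: [0.5753, 0.0651, 0.0736]
ft_force: [0.2, -2.6, 3.1]
grip_width: 0.0381
position: [0.5755, 0.0651, 0.072]
ft_force: [0.1, -4.0, 7.2]
grip_width: 0.0381
position: [0.5757, 0.0649, 0.0705]
ft_force: [-1.2, -6.2, 2.0]
grip_width: 0.0382
```

The force dropped from 7.2 N to 2.0 N, which is the click. I'll ease off the sideways load (-y) and continue down.

```bash
python3 -m crank '{"hand":[255,255,255],"translation":[[0.001,0.001,0.0006],[0.003,0.0015,0.0008],[0.003,0.0015,0.0008]],"dr":[[0,0,0],[0,0,0],[0,0,0]]}' | egrep 'pos|force|width'; for i in 1 2 ; do python3 -m crank '{"hand":[255,255,255],"translation":[[0.001,0,0],[0.003,0,0],[0.003,0,0]],"dr":[[0,0,0],[0,0,0],[0,0,0]]}' | egrep 'pos|force|width'; done
```

```text
position: [0.5745, 0.0638, 0.0655]
ft_force: [2.0, -0.4, -4.7]
grip_width: 0.0386
position: [0.574, 0.0639, 0.0626]
ft_force: [0.0, -0.4, -1.5]
grip_width: 0.0379
position: [0.5745, 0.0638, 0.0604]
ft_force: [-1.3, 0.8, 3.5]
grip_width: 0.0379
```

```bash
for i in 1 2 3; do python3 -m crank '{"hand":[255,255,255],"translation":[[0.0008,0,0],[0.0008,0,0],[0.0008,0,0]],"dr":[[0,0,0],[0,0,0],[0,0,0]]}' | egrep 'pos|force|width'; done
```

```text
position: [0.5745, 0.0638, 0.0597]
ft_force: [-2.3, 1.8, 5.3]
grip_width: 0.038
position: [0.5745, 0.0638, 0.059]
ft_force: [-3.8, 0.8, 6.6]
grip_width: 0.038
position: [0.5745, 0.0638, 0.0583]
ft_force: [-3.4, 1.2, 7.5]
grip_width: 0.0383
```

```bash
python3 -m crank '{"hand":[255,255,255,255,255],"translation":[[0.0005,0,0],[0.0005,0,0],[0.0005,0,0],[0.0005,0,0],[0.0005,0,0]],"dr":[[0,0,0],[0,0,0],[0,0,0],[0,0,0],[0,0,0]]}' | egrep 'pos|force|width'; python3 - <<'E'
from h import *
im,d=cams.get_image("scene"); P=cloud("scene",d)
F=np.array([sensors.observe()['ft_force']]+[ (cams.get_image("scene"),sensors.observe()['ft_force'])[1] for _ in range(4)]);print(F.round(1),sensors.observe()['position'])
D=np.linalg.norm(P[...,:2]-[.5723,.0647],axis=-1)
q=P[(D<.06)&(P[...,2]>.025)&(P[...,2]<.12)]
cv2.imwrite("pics/c4.png",np.hstack([cv2.resize(im[165:245,222:302],(395,395),interpolation=2),cv2.resize(im,(395,296)).copy() if 0 else cv2.resize(im[90:290,150:400],(395,395))]))
E
```

```text
position: [0.5745, 0.0638, 0.058]
ft_force: [-3.7, 1.0, 8.2]
grip_width: 0.0381
[[-4.5  0.   8. ]
 [-4.2  1.3  8.4]
 [-4.1  1.5  7.8]
 [-4.   0.7  8.5]
 [-4.2  1.3  9. ]] [0.574515   0.06382366 0.05797484]
```

View pics/c4.png

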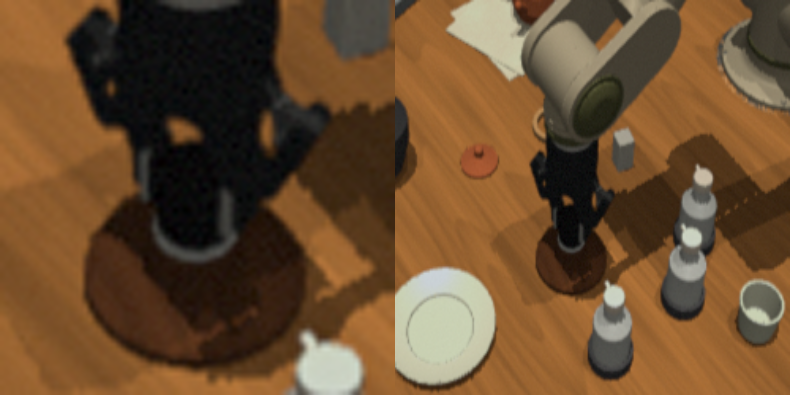

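The picture shows the cap seated squarely on the washer rim, at about crop pixel (193,245), with the other pieces where they were. The push holds steady at about 8.3 N, so I'm handing in.

```bash
python3 -c "
from rig import env;print(env.close_job())"
```

```text
the job is handed in; nothing more can be done
None
```

The cap is on the stud and clicked in, and I handed the job in with the arm still pressing it down.

- **Nozzle:** I pressed the farthest bottle's nozzle to its hard stop: 6 mm of travel, with the force jumping from 6.9 to 12.5 N. I then let it spring back, and both cameras saw it up again at 0.1215 m.
- **Cap:** I gripped it, corrected a 2.5 mm offset in the hand and lowered it over the stud. The force rose to about 7 N at the catches and dropped to 2 N as it clicked. I then pressed it on into the washer.
- **Last checks:** the push held steady at 7.8 to 9 N, against 6 N for half-way. The tool had gone down about 3.3 mm since it met the washer. The last scene picture showed the cap seated on the washer and the nearby pieces in place.
- **Less certain:** a side load of about 4 N remained, so a little of the vertical force may be friction. The washer's travel was worked out from force and tool height, not measured directly. I did not measure the other pieces again at the end, and the jar and bangle were only partly in that last view.

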